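# Widen the expanding desk rack by one notch and file the finds ledger

## Robot

A 6-joint arm with a two-finger parallel gripper is mounted at the origin on a cart in front of the work surface, level with it; the furniture and walls round the work are solid. World frame = base frame: x ahead of the robot, y to its left, z up, the work surface at z = 0. Lengths are in mm, angles in rad, forces in N, time in s.
With the tool pointing down it reaches from about 275 to 750 mm from the base axis. Payload 10.2 kg.
Tool frame: the origin (TCP) lies between the finger pads; the fingertips stand 22 mm ahead of it and the grasp point (between the pads) lies 3 mm ahead of it (ctrl.nose_length is the distance from the TCP to the fingertips, in mm); z points along the fingers, y is the line along which they close (so a half turn about z gives the same grasp; the last joint's range is limited). The gripper opens to 85 mm and grips with 20 to 120 N. Pads are 22 mm wide; open, the fingers measure 114 mm over their backs; the gripper's body (76 mm by 85 mm) begins 54 mm behind the grasp point. The pads swing forward as they close: fully open they stand 13 mm farther back than shut.
Start: joints at [-1.465, 0.313, 1.498, -0, 1.331, -0.223], TCP at [169.514, -496.887, 253.294] pointing down, gripper open.
Joint ranges: [-2.94, 2.94], [-0.97, 2.17], [0.19, 2.56], [-1.23, 4.37], [0.02, 3.11], [-2.88, 2.88]. Speed limits (rad/s): [2.39, 2.39, 3.01, 3.14, 3.14, 3.14].

## Interface

Orientations are given as a unit quaternion [w, x, y, z].
In Python, from rig import sense, imaging, ctrl gives the robot as it stands. The module is installed in compiled form; this text tells all that it offers.
- The arm moves only by the tool apply_moves, never from a script. Its argument "commands" is a list of rows, each a list of 5 numbers: the gripper command: -1 is fully open, 1 is shut, values between are in proportion, then the shift along the tool's x, y, z in mm, then the turn about the tool's z in degrees. A call has 1 to 20 rows; each row shifts and turns the commanded pose from where the row before left it, along the tool's axes as they then stand; what a row does not reach is not made up. A row lasts 1/8 s, in which the tool goes at most 62.5 mm and 10.7 degrees, less where a joint would pass 70% of its speed; a pose out of reach is approached as far as the arm can. A call is refused whole if a number of a shift passes 62.5 or a number of a turn 10.7, either way. A call with a gripper value outside its range is refused whole. The fingers move at their own pace and stop on an object; "newtons" is the grip in N (left out, the last holds). Time passes only in rows, so rows that do not move let the fingers close. It gives the time, the measured TCP pose, the force, the opening and the grip force at its end, in the units of the state.
- sense(): the state, without advancing time (a new reading comes with each control period).
- imaging.capture(name): name is "side" or "top" or "wrist"; returns the picture (420x560x3 uint8, blue, green, red); there is no depth.
- imaging.calibration(name): a dict with "camera_matrix" (3x3 intrinsics, pixels), "world_to_cam" (4x4, takes a point from world to camera coordinates). Camera axes: x right, y up, looking along -z (the intrinsics and any distortion apply to the point x, -y, -z); pixel columns grow to the right and rows downward; lengths in mm; the calibration is good to about 2 mm. A picture is of the moment at which its call begins: read the wrist's pose just before it. calibration takes no time and is no camera call; for the wrist camera it gives the pose at the moment of the call.
- ctrl.finish_job(): hands the job in; it is judged then, once.
The state is a dict: "time_s": time; "joints": joint angles; "dq": joint speeds; "tau": joint torques, N m; "eef_pos": TCP position; "ee_rot": TCP orientation; "force": force on the tool from outside, world axes, zero at the start; "wrist_torque": the same for the moment, N m; "grip_width": opening from 0.0 (shut) to 1.0 (fully open); "grip_force": force on a finger pad.
Only numpy, scipy, OpenCV 4.12 (cv2) and the standard library are available. Lean on these libraries where they do the work, as an engineer would, in place of code of your own. Each camera call takes 0.05 s, during which the arm holds its last target. There are 200 camera calls.

## Task

The finds ledger no longer fits in the open bay of the expanding desk rack. Squeeze the red catch button on the rack's sliding end, slide that end outward and let the button pop out again in the very next hole of the rail, feeling for the click and never wrenching the catch; then lift the ledger and gently stand it upright in the widened bay, down on the rack's floor.

Things in the scene. Friction and masses are not known exactly. Their poses are not given: they have to be found in the camera images.
- rack: Expanding desk rack, grey sheet steel, fixed; 250 mm long (its y), 200 mm deep (its x), origin under its middle, front faces -x. Floor 5 mm thick. A bright 16 mm square tube, the rail, with 3 catch holes runs along y at x = -96 mm, axis 60 mm up. Back wall at x = 86 mm, 47 mm high. Pocket notebooks (to 86 mm high) fill the bay at y -128 to -60 mm.
- bay_floor (a point): Middle of the floor of the open bay once widened, 5 mm above the desk; axes as the rack's. The bay lies between a fixed divider (its face 21 mm to -y of this point, top 92 mm above the desk) and the plate of the sliding end on the +y side (same height). Width = 20 mm + slide: too narrow for the ledger until widened. Along x it is free from -88 to +86 mm.
- slide (a joint): Travel (m) of the sliding end along the rack's +y, outward; 0 = first hole, where it starts. Holes are spaced unevenly: the next lies 20 to 30 mm on, a third 20 to 30 mm beyond, found by feel. Travel ends at 57 mm. The end is a black sleeve on the rail, 61 mm long, 32 mm square (44 to 76 mm up), with a grey plate at its inner and a flange at its outer end. 1 to 4 N of friction.
- flange (a point): Middle of the inner side of the black pull flange at the sleeve's outer (+y) end, on the rail's axis, 60 mm up. The flange reaches 38 mm before and 32 mm behind the axis, 41 to 81 mm up, 5 mm thick; fingers before and behind the sleeve can push on it along +y. It is 29 mm from the button's middle; the plate at the other end is 32 mm from it.
- catch (a joint): Inward travel (m) of the red button along the rack's +x: 0 = out, pin seated in a hole (1 mm play along the rail); over 0.005 = pin clear, slide free; 0.008 = fully in. 5.5 N start it, 10 N hold it fully in. Let go between holes, the pin rides on the tube and the button stays 4.5 mm in until it snaps out at a hole; pushing on then loads the pin.
- button_face (a point): Centre of the red button's outer face (18 mm along the rail, 15 mm high) on the front (-x side) of the sleeve, 60 mm above the desk, 11 mm proud of the sleeve when out; moves with slide and button. Axes as the rack's.
- slide_back (a point): Point on the back (+x) face of the sleeve straight behind the button, 60 mm above the desk, 43 mm from the face of the button when out. The second finger bears here. Behind it 160 mm are free above the rack's floor. Axes as the rack's.
- ledger: Hard-bound finds ledger, dark green boards, red spine, standing upright and loose on the desk: 140 mm deep along its x (spine at +x), 34 mm thick along its y (the way to grasp it), 165 mm high along z, about 0.4 kg. Origin at the centre of its underside. Either way round is fine in the bay.

How it is judged (in metres and radians):
On the way:
1. the sliding end stands in the next hole of the rail, its button popped out, before the ledger goes in (value of joint slide between 0.018 and 0.031 m and value of joint catch below 0.0015 m and horizontal distance between ledger and rack above 0.1 m), for 0.2 s.
At the end, for the whole second after the job is handed in: Slide between 18 and 31 mm (next hole) with the button out (catch under 1.5 mm); ledger at rest and upright (within 0.2 rad) in the bay: in the rack's frame x within 30 mm of 0, y between -45 and -25 mm, underside less than 10 mm above the rack's underside (value of joint slide between 0.018 and 0.031 m and value of joint catch below 0.0015 m and x of ledger in the frame of rack between -0.03 and 0.03 m and y of ledger in the frame of rack between -0.045 and -0.025 m and z of ledger in the frame of rack below 0.01 m and angle between ledger's own z axis and vertical below 0.2 rad and linear speed of ledger below 0.02 m/s); the robot touches nothing.
It fails at once if the catch pin is wrenched: more than 30 N between the pin and the rail (contact force between catch and rack above 30 N).
It fails at once if the ledger is banged or forced: more than 60 N between it and the rack (contact force between ledger and rack above 60 N).
It fails at once if the ledger falls over (angle between ledger's own z axis and vertical above 0.8 rad).
It fails at once if the ledger is dropped: it moves faster than 0.4 m/s out of the fingers (contact force between the fingers and ledger below 0.5 N and linear speed of ledger above 0.4 m/s).
It also fails if it takes over 58 s, if anything falls off the work surface, if the arm or the gripper's body presses on something with over 40 N, if the wrist force passes 120 N, or if a joint passes its speed limit or range.

## Working session

There is one attempt and no reset: what is moved stays moved. The work goes in short steps, Python scripts to look and compute and a tool call to move; the robot and the scene stay as the last step left them, time stands still between calls to the robot, and variables do not carry over. Pictures are saved under pics/ and viewed, at most 10 in all, crops included, and the job is handed in when it is done.

Besides the shell and the picture viewer there is one more tool, called by a JSON object that holds its "name" and its "arguments", one argument or row to a line. apply_moves: Moves the arm, as the interface text tells. Its arguments: {"type":"object","properties":{"commands":{"type":"array","items":{"type":"array","items":{"type":"number"}}},"newtons":{"type":"number"}},"required":["commands"]}

```bash
mkdir -p pics
python3 - <<'E'
from rig import sense, imaging, ctrl
import cv2,numpy as np
s=sense();print(s)
for n in("top","side","wrist"):
    c=imaging.calibration(n);im=imaging.capture(n);cv2.imwrite(f"pics/{n}0.png",im)
    print(n,c["camera_matrix"],np.linalg.inv(c["world_to_cam"]).round(3),[k for k in c])
a=cv2.imread("pics/top0.png");b=cv2.imread("pics/side0.png")
E
```

```text
{'time_s': 0.0, 'joints': array([-1.46539555e+00,  3.13481726e-01,  1.49843070e+00,  4.94864873e-05,
        1.33100531e+00, -2.23366193e-01]), 'dq': array([ 1.64506654e-03, -1.81089900e-03, -1.09402574e-03, -4.99821006e-05,
       -2.31021620e-04,  3.12186721e-04]), 'tau': array([ 1.00946470e-04, -4.12269688e+01, -2.59741491e+01, -1.97721674e-04,
        4.13898902e-03, -2.40404825e-05]), 'eef_pos': array([ 169.50204418, -496.64760815,  252.72122664]), 'ee_rot': array([-6.59975009e-04,  9.86520179e-01,  1.63638309e-01,  6.30455630e-05]), 'force': array([ 0.40079591, -0.26864789,  0.67730886]), 'wrist_torque': array([ 0.05943853,  0.04518593, -0.00116729]), 'grip_force': 0.0, 'grip_width': 1.0007695769566152}
top [[391.90904474   0.         281.29231959]
 [  0.         391.90904474 212.28471759]
 [  0.           0.           1.        ]] [[-2.30000e-02  9.98000e-01 -5.90000e-02  4.37654e+02]
 [-1.00000e+00 -2.30000e-02  1.30000e-02  2.28480e+01]
 [ 1.20000e-02  5.90000e-02  9.98000e-01  9.09830e+02]
 [ 0.00000e+00  0.00000e+00  0.00000e+00  1.00000e+00]] ['camera_matrix', 'world_to_cam']
side [[516.07874598   0.         277.42751487]
 [  0.         516.07874598 216.98425691]
 [  0.           0.           1.        ]] [[ 9.99000e-01 -5.00000e-03  4.80000e-02  5.43514e+02]
 [ 4.60000e-02  4.13000e-01 -9.09000e-01 -9.33152e+02]
 [-1.50000e-02  9.11000e-01  4.13000e-01  5.20811e+02]
 [ 0.00000e+00  0.00000e+00  0.00000e+00  1.00000e+00]] ['camera_matrix', 'world_to_cam']
wrist [[344.32677082   0.         278.13446986]
 [  0.         344.32677082 210.33812644]
 [  0.           0.           1.        ]] [[ 3.23000e-01  9.04000e-01  2.80000e-01  2.41447e+02]
 [-9.46000e-01  3.09000e-01  9.40000e-02 -4.73082e+02]
 [-2.00000e-03 -2.95000e-01  9.55000e-01  3.73207e+02]
 [ 0.00000e+00  0.00000e+00  0.00000e+00  1.00000e+00]] ['camera_matrix', 'world_to_cam']
```

View pics/top0.png

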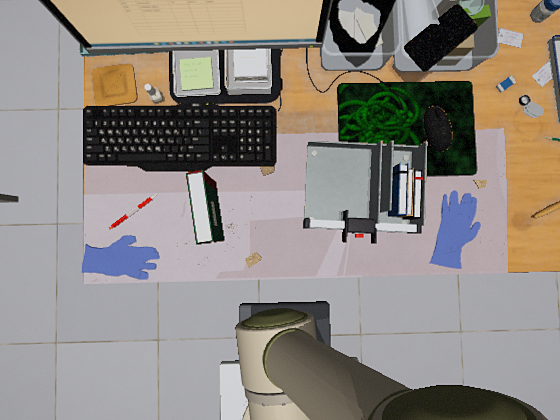

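View pics/side0.png

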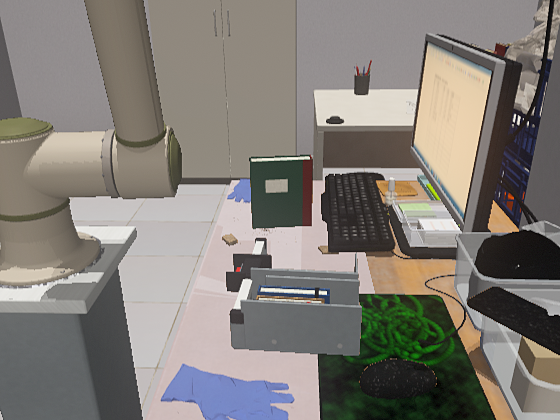

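The top view shows the rack at about (305–427, 142–235) with the red button near (360, 236). The ledger is at about (187–222, 172–243). The side view agrees: ledger upright, spine away from the robot.

```bash
cat > h.py <<'E'
import cv2,numpy as np
from rig import sense, imaging, ctrl
def plane(cal,uv,z):
    K=cal["camera_matrix"];M=np.linalg.inv(cal["world_to_cam"])
    out=[]
    for u,v in np.atleast_2d(uv):
        d=np.array([(u-K[0,2])/K[0,0],-(v-K[1,2])/K[1,1],-1]);d=M[:3,:3]@d;o=M[:3,3]
        out.append(o+d*(z-o[2])/d[2])
    return np.array(out)
def proj(cal,p):
    p=np.atleast_2d(p);W=cal["world_to_cam"];c=p@W[:3,:3].T+W[:3,3];K=cal["camera_matrix"]
    return np.c_[K[0,2]+K[0,0]*c[:,0]/-c[:,2],K[1,2]+K[1,1]*-c[:,1]/-c[:,2]]
def red(im):
    h=cv2.cvtColor(im,cv2.COLOR_BGR2HSV);return (((h[...,0]<8)|(h[...,0]>172))&(h[...,1]>150)&(h[...,2]>90)).astype(np.uint8)
def ls(m,amin=10):
    n,l,st,ce=cv2.connectedComponentsWithStats(m);return [(st[i].tolist(),ce[i].round(1).tolist()) for i in range(1,n) if st[i,4]>=amin]
E
python3 - <<'E'
from h import *
a=cv2.imread("pics/top0.png");c=imaging.calibration("top")
for s,ce in ls(red(a)): print(s,ce,plane(c,ce,65).round(1))
b=cv2.imread("pics/side0.png");print(ls(red(b)))
cr=np.hstack([cv2.resize(a[130:250,295:435],None,fx=4,fy=4,interpolation=2),cv2.resize(a[160:250,180:230],None,fx=4,fy=4,interpolation=2)[:480] if 0 else cv2.resize(a[140:260,178:233],None,fx=4,fy=4,interpolation=2)])
cv2.imwrite("pics/z1.png",cr);print(cr.shape)
E
```

```text
[187, 170, 15, 4, 18] [194.5, 171.6] [[580.1 197.9  65. ]]
[414, 177, 9, 3, 19] [418.6, 177.6] [[ 556.4 -289.2   65. ]]
[138, 197, 14, 11, 56] [144.5, 202.3] [[515.7 306.   65. ]]
[111, 214, 17, 14, 72] [119.1, 220.8] [[477.1 360.4  65. ]]
[355, 234, 8, 3, 24] [358.5, 235.0] [[ 434.6 -153.5   65. ]]
[([365, 61, 6, 14, 17], [368.0, 68.6]), ([357, 67, 2, 8, 10], [357.5, 70.5]), ([236, 267, 5, 5, 18], [237.7, 268.9])]
(480, 780, 3)
```

View pics/z1.png

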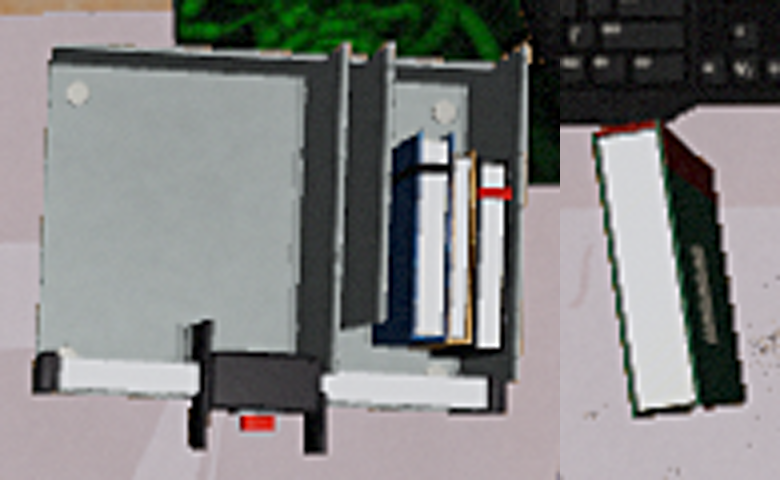

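The zoomed crop shows the rail running from crop (60,372) to (495,392), and the button at crop (257,422). The ledger's white page block has its top corners at crop (597,132), (660,122), (695,408) and (635,412).

Run:
```python
from h import *
c=imaging.calibration("top")
z1=lambda p:[(295+x/4,130+y/4) for x,y in p]; z2=lambda p:[(178+(x-560)/4,140+y/4) for x,y in p]
rail=plane(c,z1([(60,358),(495,378),(60,390),(495,410)]),68)
print("rail",rail.round(1),[np.arctan2(*(-(rail[i+1]-rail[i])[[0,1]]*[-1,1])).round(3) for i in(0,2)])
# divider top z=92, outer right plate top edge line (plates run along x)
for nm,p in (("div",[(388,45),(382,325)]),("plate",[(345,45),(333,365)])):
    q=plane(c,z1(p),92);d=q[0]-q[1];print(nm,q.round(1),np.arctan2(d[1],d[0]).round(4))
b=plane(c,z1([(257,416),(257,430)]),66);print("btn",b.round(1))
L=plane(c,z2([(597,132),(660,122),(695,408),(635,412)]),165)
print("ledger",L.round(1),L.mean(0).round(1))
print([round(float(np.linalg.norm(L[i]-L[(i+1)%4])),1) for i in range(4)])
for i,j in((3,0),(2,1)): d=L[j]-L[i];print(np.arctan2(d[1],d[0]).round(4))
```

```text
rail [[ 470.4  -49.5   68. ]
 [ 454.2 -283.9   68. ]
 [ 453.2  -49.    68. ]
 [ 437.  -283.1   68. ]] [np.float64(-0.069), np.float64(-0.069)]
div [[ 631.4 -226.    92. ]
 [ 482.8 -216.9   92. ]] -0.0614
plate [[ 631.9 -203.1   92. ]
 [ 462.5 -190.3   92. ]] -0.0757
btn [[ 436.7 -155.    66. ]
 [ 429.2 -154.7   66. ]]
ledger [[560.8 191.  165. ]
 [565.  160.9 165. ]
 [428.3 146.  165. ]
 [427.1 174.3 165. ]] [495.3 168.1 165. ]
[30.4, 137.5, 28.3, 134.8]
0.124
0.1087
```

{"name": "apply_moves", "arguments": {
  "commands": [
    [-1,0,0,0,-9.6],
    [-1,0,0,0,-9.6],
    [-1,0,0,0,-9.6],
    [-1,0,0,0,-9.6],
    [-1,0,0,0,-9.6],
    [-1,0,0,0,-9.6],
    [-1,0,0,0,-9.6],
    [-1,45,32,7,0],
    [-1,45,32,7,0],
    [-1,45,32,7,0],
    [-1,45,32,7,0],
    [-1,45,32,7,0],
    [-1,45,32,7,0],
    [-1,45,32,7,0],
    [-1,45,32,7,0],
    [-1,0,0,0,0],
    [-1,0,0,0,0]
  ]
}}

```text
time_s: 2.28
eef_pos: [449.5, -155.6, 197.2]
ee_rot: [-0.0, 0.731, 0.682, -0.0]
force: [-0.5, -1.0, 0.2]
grip_width: 1.001
grip_force: 0.0
```

Run:
```python
from h import *
s=sense();print({k:s[k] for k in("time_s","joints","eef_pos","ee_rot","force","grip_width")})
c=imaging.calibration("wrist");im=imaging.capture("wrist");cv2.imwrite("pics/w1.png",im)
for q,ce in ls(red(im)): print(q,ce,plane(c,ce,60).round(1))
```

```text
{'time_s': 2.275, 'joints': array([-5.80111165e-01,  2.59959756e-01,  1.72305071e+00, -2.41250944e-04,
        1.15899614e+00, -5.11213935e-01]), 'eef_pos': array([ 449.54808555, -155.61480356,  197.16592774]), 'ee_rot': array([-1.74813191e-04,  7.31008309e-01,  6.82368520e-01, -1.56516303e-04]), 'force': array([-0.50776725, -0.97296753,  0.19876088]), 'grip_width': 1.0013165437181313}
[253, 196, 10, 22, 207] [257.6, 206.9] [[ 434.  -156.4   60. ]]
```

View pics/w1.png

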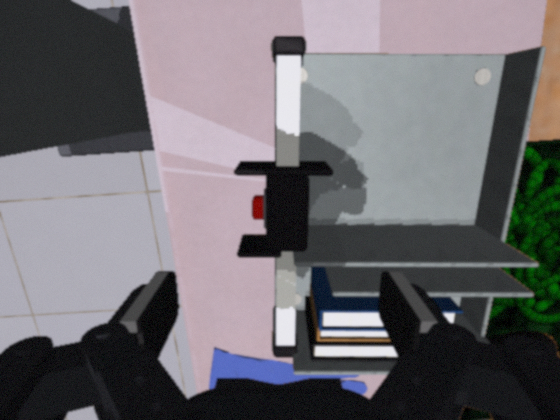

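The wrist view shows the button at cols 253–263, rows 196–218. The sleeve is at cols 266–308 between the flange (row ~168) and the plate (row ~245).

Run:
```python
from h import *
c=imaging.calibration("wrist")
R=np.array([[.9976,-.069],[.069,.9976]])
def s(n,uv,z):
    p=plane(c,uv,z);print(n,p.round(1).tolist(),"along rack x:",(p[:,:2]@[.9976,-.069]).round(1),"rack y:",(p[:,:2]@[.069,.9976]).round(1))
im=cv2.imread("pics/w1.png");g=im.sum(2)
print("row207",g[205:210].mean(0)[245:320:1].astype(int).tolist())
print("rail row100",g[100,270:310].tolist())
s("sleeve edges",[(266,205),(308,205)],76); s("btn",[(253,207),(253,196),(253,218)],67)
s("rail",[(275,100),(300,100),(276,320),(297,320)],68)
s("plates",[(340,262),(520,262),(340,292),(520,292)],92)
```

```text
row207 [553, 552, 555, 548, 544, 520, 435, 297, 177, 146, 135, 146, 144, 146, 145, 140, 146, 168, 179, 174, 149, 98, 58, 45, 44, 49, 40, 47, 49, 52, 41, 50, 51, 50, 33, 46, 43, 48, 53, 42, 49, 38, 51, 54, 45, 59, 47, 47, 43, 51, 51, 41, 51, 55, 42, 49, 36, 42, 47, 47, 36, 50, 79, 127, 186, 234, 262, 281, 294, 299, 304, 304, 302, 303, 300]
rail row100 [548, 536, 542, 512, 454, 418, 520, 649, 689, 701, 700, 699, 707, 698, 704, 701, 703, 699, 704, 697, 700, 701, 698, 701, 702, 697, 700, 697, 688, 632, 536, 460, 445, 446, 443, 439, 441, 437, 441, 438]
sleeve edges [[441.4, -151.2, 76.0], [472.1, -153.3, 76.0]] along rack x: [450.8 481.5] rack y: [-120.4 -120.4]
btn [[430.9, -154.7, 67.0], [431.7, -146.1, 67.0], [430.1, -163.5, 67.0]] along rack x: [440.6 440.8 440.4] rack y: [-124.6 -116.  -133.4]
rail [[453.2, -78.7, 68.0], [470.4, -79.9, 68.0], [441.3, -254.6, 68.0], [458.9, -255.8, 68.0]] along rack x: [457.6 474.8 457.8 475.5] rack y: [ -47.2  -47.2 -223.6 -223.6]
plates [[492.0, -192.9, 92.0], [621.2, -201.9, 92.0], [491.6, -217.3, 92.0], [624.5, -226.5, 92.0]] along rack x: [504.2 633.6 505.4 638.6] rack y: [-158.5 -158.5 -182.8 -182.9]
```

{"name": "apply_moves", "arguments": {
  "commands": [
    [-1,-0.5,5.6,35,0],
    [-1,0,0,35,0],
    [-1,0,0,35,0],
    [-1,0,0,30,0],
    [-0.2,0,0,0,0],
    [-0.2,0,0,0,0],
    [-0.2,0,0,0,0],
    [-0.2,0,0,0,0]
  ],
  "newtons": 20
}}

```text
time_s: 3.32
eef_pos: [455.0, -156.7, 63.5]
ee_rot: [0.0, 0.731, 0.682, -0.0]
force: [-5.7, -0.8, 3.5]
grip_width: 0.6
grip_force: 2.8
```

{"name": "apply_moves", "arguments": {
  "commands": [
    [1,0,0,0,0],
    [1,0,0,0,0],
    [1,0,0,0,0],
    [1,0,0,0,0]
  ],
  "newtons": 20
}}

```text
time_s: 3.82
eef_pos: [454.5, -156.4, 63.5]
ee_rot: [-0.001, 0.731, 0.682, -0.001]
force: [-9.3, -0.4, 6.0]
grip_width: 0.405
grip_force: 22.3
```

{"name": "apply_moves", "arguments": {
  "commands": [
    [1,0,-0.4,0,0],
    [1,1,0,0,0],
    [1,1,0,0,0],
    [1,1,0,0,0],
    [1,1,0,0,0]
  ]
}}

```text
time_s: 4.45
eef_pos: [454.8, -152.6, 63.5]
ee_rot: [-0.0, 0.731, 0.682, -0.0]
force: [-7.4, -1.1, 5.9]
grip_width: 0.403
grip_force: 22.9
```

Run:
```python
from h import *
s=sense();print({k:s[k] for k in("time_s","eef_pos","force","grip_width")})
c=imaging.calibration("top");im=imaging.capture("top")
o=cv2.imread("pics/top0.png");cv2.imwrite("pics/t1.png",im)
for q,ce in ls(red(im),6): print(q,ce)
```

```text
{'time_s': 4.45, 'eef_pos': array([ 454.7817596 , -152.56727966,   63.49777792]), 'force': array([-7.43798732, -1.07458828,  5.86174057]), 'grip_width': 0.4034317793824112}
[187, 170, 15, 4, 19] [194.8, 171.5]
[414, 177, 9, 3, 20] [418.4, 177.6]
[138, 197, 14, 11, 55] [144.5, 202.4]
[111, 214, 17, 14, 72] [119.1, 220.8]
```

{"name": "apply_moves", "arguments": {
  "commands": [
    [1,2,0,0,0],
    [1,2,0,0,0],
    [1,2,0,0,0],
    [1,2,0,0,0],
    [1,2,0,0,0],
    [1,2,0,0,0],
    [1,0,0,0,0]
  ]
}}

```text
time_s: 5.38
eef_pos: [455.7, -140.4, 63.5]
ee_rot: [-0.0, 0.731, 0.682, -0.0]
force: [-6.2, 1.7, 6.6]
grip_width: 0.406
grip_force: 23.0
```

{"name": "apply_moves", "arguments": {
  "commands": [
    [-0.25,0,-1,0,0],
    [-0.25,0,-1,0,0],
    [-0.25,0,-1,0,0],
    [-0.25,0,0,0,0],
    [-0.25,0,0,0,0]
  ]
}}

```text
time_s: 6.0
eef_pos: [453.1, -140.2, 62.4]
ee_rot: [0.0, 0.731, 0.682, 0.0]
force: [-0.4, -0.0, 0.3]
grip_width: 0.625
grip_force: 0.0
```

Run:
```python
from h import *
s=sense();print({k:s[k] for k in("time_s","eef_pos","force","grip_width","grip_force")})
im=imaging.capture("wrist");cv2.imwrite("pics/w2.png",im)
for q,ce in ls(red(im),6): print(q,ce)
```

```text
{'time_s': 6.0, 'eef_pos': array([ 453.12655239, -140.17697148,   62.36597293]), 'force': array([-0.42291875, -0.00121849,  0.30031755]), 'grip_width': 0.6253286080611765, 'grip_force': 0.0}
[232, 276, 9, 49, 349] [236.4, 301.8]
```

View pics/w2.png

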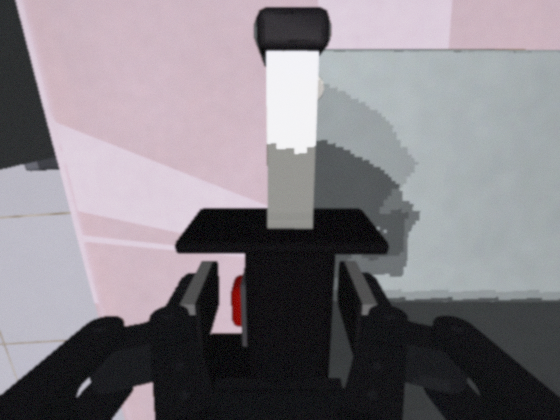

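The view shows the flange (rows 210–250) ahead of both fingers, which overlap it, and the button (232–241) is free. Next I move up to the flange.

{"name": "apply_moves", "arguments": {
  "commands": [
    [-0.25,4,0,0,0],
    [-0.25,4,0,0,0],
    [-0.25,4,0,0,0],
    [-0.25,2,0,0,0],
    [-0.25,0,0,0,0]
  ]
}}

```text
time_s: 6.68
eef_pos: [454.0, -126.0, 62.3]
ee_rot: [0.0, 0.731, 0.682, 0.0]
force: [-0.3, -0.4, -0.6]
grip_width: 0.624
grip_force: 0.0
```

{"name": "apply_moves", "arguments": {
  "commands": [
    [-0.25,1,0,0,0],
    [-0.25,1,0,0,0],
    [-0.25,0,0,0,0]
  ]
}}

```text
time_s: 7.05
eef_pos: [454.1, -124.1, 62.3]
ee_rot: [-0.0, 0.731, 0.682, 0.0]
force: [0.8, 0.5, 0.6]
grip_width: 0.629
grip_force: 0.0
```

{"name": "apply_moves", "arguments": {
  "commands": [
    [-0.25,1,0,0,0],
    [-0.25,1,0,0,0],
    [-0.25,0,0,0,0]
  ]
}}

```text
time_s: 7.42
eef_pos: [454.3, -122.3, 62.3]
ee_rot: [0.0, 0.731, 0.682, -0.0]
force: [-0.4, -1.7, -0.9]
grip_width: 0.622
grip_force: 1.5
```

{"name": "apply_moves", "arguments": {
  "commands": [
    [-0.25,1,0,0,0],
    [-0.25,1,0,0,0],
    [-0.25,0,0,0,0]
  ]
}}

```text
time_s: 7.8
eef_pos: [454.4, -120.1, 62.3]
ee_rot: [-0.0, 0.731, 0.682, 0.0]
force: [-1.1, -2.4, -1.0]
grip_width: 0.624
grip_force: 1.3
```

{"name": "apply_moves", "arguments": {
  "commands": [
    [-0.25,1,0,0,0],
    [-0.25,0,0,0,0]
  ]
}}

```text
time_s: 8.05
eef_pos: [454.5, -118.8, 62.3]
ee_rot: [-0.0, 0.731, 0.682, 0.0]
force: [-0.2, -0.5, -0.3]
grip_width: 0.625
grip_force: 0.2
```

{"name": "apply_moves", "arguments": {
  "commands": [
    [-0.25,1,0,0,0],
    [-0.25,0,0,0,0]
  ]
}}

```text
time_s: 8.3
eef_pos: [454.5, -117.9, 62.3]
ee_rot: [-0.0, 0.731, 0.682, 0.0]
force: [-0.1, 0.4, 0.1]
grip_width: 0.623
grip_force: 0.0
```

```bash
cat > b.py <<'E'
from h import *
s=sense();im=imaging.capture("wrist")
print(s["eef_pos"].round(1),s["force"].round(1),ls(red(im),6))
E
python3 b.py
```

```text
[ 454.5 -117.9   62.3] [-0.1  0.4  0.1] [([223, 312, 20, 51, 828], [233.3, 339.2])]
```

Run:
```python
from h import *
im=imaging.capture("wrist");t=imaging.capture("top")
cv2.imwrite("pics/w3.png",np.hstack([im[:,150:450],cv2.resize(t[190:250,295:395],None,fx=5,fy=5,interpolation=2)[:, :].copy() if 0 else cv2.copyMakeBorder(cv2.resize(t[190:250,295:395],None,fx=4.9,fy=4.9,interpolation=2),0,126,0,0,0)]))
print(ls(red(t),4))
```

```text
[([187, 170, 15, 4, 18], [194.5, 171.6]), ([415, 177, 8, 3, 18], [418.8, 177.7]), ([138, 197, 14, 11, 57], [144.4, 202.3]), ([111, 214, 17, 14, 72], [119.1, 220.8])]
```

View pics/w3.png

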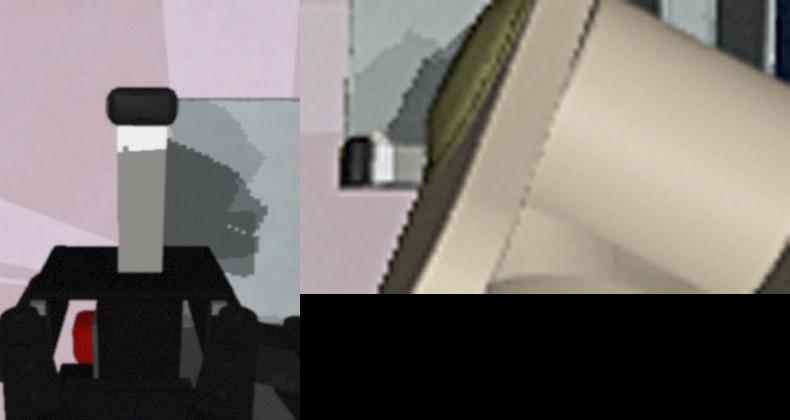

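The crop shows the button standing about 20 px proud against 51 px along the rail. That is roughly 7 mm, so the pin is still riding on the tube. I'll keep pushing.

{"name": "apply_moves", "arguments": {
  "commands": [
    [-0.25,1,0,0,0],
    [-0.25,0,0,0,0]
  ]
}}

```text
time_s: 8.7
eef_pos: [454.7, -117.1, 62.3]
ee_rot: [-0.0, 0.731, 0.682, 0.0]
force: [0.1, -0.0, -0.0]
grip_width: 0.628
grip_force: 0.1
```

```bash
python3 b.py
```

```text
[ 454.7 -117.1   62.3] [ 0.1 -0.  -0. ] [([223, 312, 20, 51, 822], [233.1, 339.5])]
```

{"name": "apply_moves", "arguments": {
  "commands": [
    [-0.25,1,0,0,0],
    [-0.25,0,0,0,0]
  ]
}}

```text
time_s: 9.0
eef_pos: [454.7, -116.1, 62.3]
ee_rot: [-0.0, 0.731, 0.682, 0.0]
force: [0.4, -0.9, -0.5]
grip_width: 0.624
grip_force: 0.2
```

```bash
python3 b.py
```

```text
[ 454.7 -116.1   62.3] [ 0.4 -0.9 -0.5] [([223, 312, 20, 51, 815], [233.1, 339.6])]
```

{"name": "apply_moves", "arguments": {
  "commands": [
    [-0.25,1,0,0,0],
    [-0.25,0,0,0,0]
  ]
}}

```text
time_s: 9.3
eef_pos: [454.7, -115.8, 62.3]
ee_rot: [0.0, 0.731, 0.682, -0.0]
force: [-2.0, -6.1, -1.2]
grip_width: 0.622
grip_force: 2.9
```

```bash
python3 b.py
```

```text
[ 454.7 -115.8   62.3] [-2.  -6.1 -1.2] [([223, 312, 20, 51, 832], [233.1, 339.2])]
```

```bash
cat > b2.py <<'E'
from h import *
c=imaging.calibration("wrist");im=imaging.capture("wrist")
q=[r for r in ls(red(im),50)][0][0]
p=plane(c,[(q[0],q[1]+25)],67)[0];print("face u",p@[.9976,-.069,0]-466.4)
p=plane(c,[(q[0]+4,q[1]),(q[0]+4,q[1]+q[3])],67);print(p[:,:2]@[.069,.9976])
p=plane(c,[(268,200),(314,200)],68);print("rail",p@[.9976,-.069,0]-466.4)
print(sense()["force"])
E
python3 b2.py
```

```text
face u -26.012283615463446
[ -86.12831956 -110.07065817]
rail [-7.64148388  8.24105757]
[-2.94251337 -6.39475674 -0.4369274 ]
```

Run:
```python
from h import *
c=imaging.calibration("wrist");e=sense()["eef_pos"];k=np.array([.9976,-.069,0])
def at(f,tcp):
    d=np.array(tcp)-e;im=cv2.imread(f)
    for q,ce in ls(red(im),50):
        p=plane(c,[(q[0],ce[1]-3)],67-d[2])[0]+d;print(f,q,"u",p@k-466.4)
        p=plane(c,[(q[0]+q[2],ce[1]-3)],76-d[2])[0]+d;print("  sleeve edge u",p@k-466.4)
at("pics/w1.png",[449.5,-155.6,197.2]);at("pics/w2.png",[453.1,-140.2,62.4])
im=imaging.capture("wrist");cv2.imwrite("pics/w4.png",im);at("pics/w4.png",e)
```

```text
pics/w1.png [253, 196, 10, 22, 207] u -25.658701357903794
  sleeve edge u -17.673857567598077
pics/w2.png [232, 276, 9, 49, 349] u -21.721291423199204
  sleeve edge u -17.176891824131417
pics/w4.png [223, 315, 20, 48, 809] u -26.01286279630301
  sleeve edge u -16.993289326586762
```

Compared in the same frame, the button face stood at −21.7 mm while riding and is at −26 mm now (−25.7 mm when it started out), so it has popped out and the 6 N is its seated stop. Slide is about 22 mm. Next I back off, open, lift and go to the ledger.

{"name": "apply_moves", "arguments": {
  "commands": [
    [-0.25,-4,0,0,0],
    [-0.25,-4,0,0,0],
    [-1,0,0,0,0],
    [-1,0,0,0,0],
    [-1,0,0,0,0],
    [-1,0,0,-48,0],
    [-1,0,0,-48,0],
    [-1,0,0,-48,0],
    [-1,0,0,-48,0],
    [-1,0,0,0,0]
  ]
}}

```text
time_s: 10.7
eef_pos: [455.2, -123.6, 257.4]
ee_rot: [0.003, 0.731, 0.682, 0.001]
force: [0.2, 0.2, 0.5]
grip_width: 0.998
grip_force: 0.0
```

Run:
```python
from h import *
s=sense();c=imaging.calibration("wrist");im=imaging.capture("wrist");cv2.imwrite("pics/w5.png",im)
k=np.array([.9976,-.069,0]);kv=np.array([.069,.9976,0])
for q,ce in ls(red(im),50): print(s["eef_pos"],q,plane(c,[(q[0],ce[1])],67)@k-466.4,plane(c,[ce],67)@kv+124.7)
```

```text
[ 455.20563517 -123.55734676  257.42286761] [253, 189, 8, 17, 129] [-25.45574478] [24.08725493]
[ 455.20563517 -123.55734676  257.42286761] [380, 329, 8, 16, 83] [107.02783686] [-130.95316521]
```

{"name": "apply_moves", "arguments": {
  "commands": [
    [-1,49,3.4,0,0],
    [-1,49,3.4,0,0],
    [-1,49,3.4,0,0],
    [-1,49,3.4,0,0],
    [-1,49,3.4,0,0],
    [-1,49,3.4,0,0],
    [-1,0,0,0,9.9],
    [-1,0,0,0,9.9],
    [-1,0,0,0,9.9],
    [-1,0,0,0,9.9],
    [-1,0,0,0,9.9],
    [-1,0,0,0,9.9],
    [-1,0,0,0,9.9],
    [-1,0,0,0,10.1],
    [-1,0,0,0,0],
    [-1,0,0,0,0]
  ]
}}

```text
time_s: 12.75
eef_pos: [494.7, 168.7, 253.5]
ee_rot: [0.0, 0.998, 0.06, -0.001]
force: [0.2, 0.5, -0.2]
grip_width: 0.995
grip_force: 0.0
```

Run:
```python
from h import *
s=sense();print({k:s[k] for k in("time_s","joints","eef_pos","ee_rot","force")})
im=imaging.capture("wrist");cv2.imwrite("pics/w6.png",im)
t=imaging.capture("top");print([r for r in ls(red(t),4)])
```

```text
{'time_s': 12.75, 'joints': array([1.04324610e-01, 3.08211121e-01, 1.50347146e+00, 1.35580903e-06,
       1.33130859e+00, 1.55581000e+00]), 'eef_pos': array([494.6537491 , 168.72866745, 253.51538202]), 'ee_rot': array([ 3.05670649e-05,  9.98220906e-01,  5.96199142e-02, -6.98589513e-04]), 'force': array([ 0.23821638,  0.4597533 , -0.16645482])}
[([414, 177, 9, 3, 19], [418.6, 177.6]), ([344, 233, 8, 4, 26], [347.5, 234.7])]
```

View pics/w6.png

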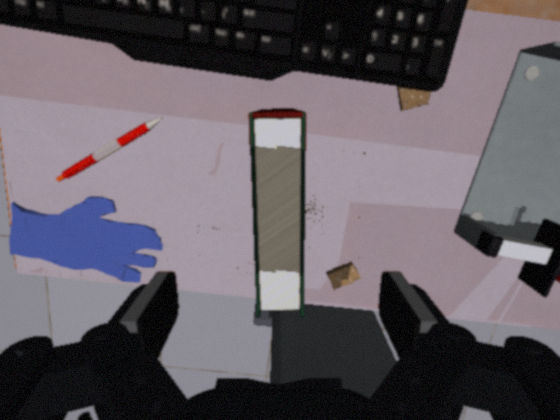

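The wrist view shows the ledger top as a box with corners near (250,113), (306,113), (302,312) and (257,312), between the fingers. The top view puts the button 11 px outward of where it started, so slide is about 23.7 mm.

Run:
```python
from h import *
c=imaging.calibration("wrist");im=cv2.imread("pics/w6.png");s=sense()
q=s["ee_rot"];e=s["eef_pos"]
tx=np.array([q[1]**2-q[2]**2,2*q[1]*q[2]]);ty=np.array([tx[1],-tx[0]])
g=im.astype(int).sum(2)
# left/right dark cover edges at rows
for r in(130,170,210,250,295): 
    row=g[r-1:r+2,235:320].mean(0); print(r, (np.where(np.abs(np.diff(row))>60)[0]+235).tolist())
L=plane(c,[(249.5,113),(306.5,113),(303.5,312),(256,312)],165)
print(L.round(1),L.mean(0).round(1),[round(float(np.linalg.norm(L[i]-L[(i+1)%4])),1) for i in range(4)])
m1=(L[0]+L[1])/2;m0=(L[2]+L[3])/2;d=m1-m0;print("yaw",np.arctan2(d[1],d[0]),"toolyaw",np.arctan2(tx[1],tx[0]))
dd=L.mean(0)[:2]-e[:2];print("move x,y",dd@tx,dd@ty)
# rack in top view again
```

```text
130 [247, 248, 249, 252, 253, 254, 255, 299, 300, 301, 304, 305, 306]
170 [249, 250, 251, 254, 255, 299, 300, 303, 304, 305]
210 [251, 252, 253, 256, 257, 299, 300, 304, 305]
250 [252, 253, 254, 257, 258, 299, 300, 302, 303, 304]
295 [254, 255, 256, 258, 259, 260, 298, 299, 300, 302, 303, 304]
[[563.1 193.1 165. ]
 [567.  160.  165. ]
 [434.  143.  165. ]
 [430.  176.1 165. ]] [498.5 168.1 165. ] [33.3, 134.1, 33.3, 134.2]
yaw 0.12737077048558917 toolyaw 0.11802622890266835
move x,y 3.673012049065635 1.1191837691356135
```

{"name": "apply_moves", "arguments": {
  "commands": [
    [-1,3.7,1.1,30,-0.5],
    [-1,0,0,30,0],
    [-1,0,0,30,0],
    [-1,0,0,31,0],
    [-1,0,0,0,0],
    [0,0,0,0,0],
    [0,0,0,0,0],
    [0,0,0,0,0],
    [1,0,0,0,0],
    [1,0,0,0,0],
    [1,0,0,0,0],
    [1,0,0,0,0]
  ],
  "newtons": 40
}}

```text
time_s: 14.35
eef_pos: [499.0, 168.2, 134.0]
ee_rot: [-0.0, 0.998, 0.062, 0.001]
force: [-0.9, 1.2, 5.8]
grip_width: 0.393
grip_force: 40.7
```

{"name": "apply_moves", "arguments": {
  "commands": [
    [1,0,0,-5,0],
    [1,0,0,-15,0],
    [1,0,0,-30,0],
    [1,0,0,-30,0],
    [1,0,0,-30,0],
    [1,0,0,-20,0],
    [1,0,0,0,0]
  ]
}}

```text
time_s: 15.22
eef_pos: [499.0, 168.1, 264.8]
ee_rot: [-0.0, 0.998, 0.062, 0.001]
force: [-0.4, -0.4, -6.1]
grip_width: 0.391
grip_force: 40.4
```

Run:
```python
from h import *
t=imaging.capture("top");cv2.imwrite("pics/t5.png",t);im=cv2.imread("pics/w5.png")
a=cv2.resize(t[130:250,295:435],None,fx=3.5,fy=3.5,interpolation=2)
b=im[140:340,230:530]
b=cv2.copyMakeBorder(b,0,220,0,0,0)
cv2.imwrite("pics/v5.png",np.hstack([a,b]))
s=sense();print(s["eef_pos"],s["force"],s["grip_width"])
```

```text
[498.52479439 168.02231576 263.38192381] [-0.55538075 -0.49139941 -4.9535245 ] 0.3921191625711485
```

View pics/v5.png

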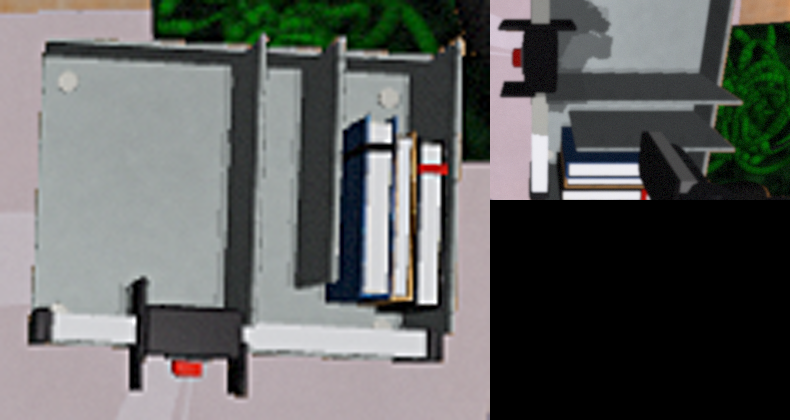

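The ledger is held. In the crop the widened bay lies between the plate's top edge (crop col ~263) and the divider's (~336) at crop row 160.

Run:
```python
from h import *
k=np.array([.9976,-.069,0]);kv=np.array([.069,.9976,0])
t=cv2.imread("pics/t5.png").astype(int).sum(2);c=imaging.calibration("top")
for r in(160,176,195): print(r,t[r,362:400].tolist())
p=plane(c,[(370.1,175.7),(391,175.7)],92);print("top v",p@kv,"u",p@k)
# wrist w5 pose
cw=imaging.calibration("wrist");s=sense()
from scipy.spatial.transform import Rotation as R
T=lambda e,q:np.vstack([np.c_[R.from_quat([q[1],q[2],q[3],q[0]]).as_matrix(),e],[0,0,0,1]])
X=np.linalg.inv(T(s["eef_pos"],s["ee_rot"]))@np.linalg.inv(cw["world_to_cam"])
c5=dict(camera_matrix=cw["camera_matrix"],world_to_cam=np.linalg.inv(T([455.2,-123.6,257.4],[.003,.731,.682,.001])@X))
w=cv2.imread("pics/w5.png").astype(int).sum(2)
for col in(380,430):print(col,w[215:300,col].tolist())
p=plane(c5,[(380,242),(430,242),(380,285),(430,285)],92);print("w5 v",p@kv,"u",p@k)
# target: ledger centre
```

```text
160 [155, 156, 162, 155, 148, 137, 223, 459, 451, 498, 492, 491, 487, 487, 486, 491, 488, 441, 443, 111, 142, 151, 142, 161, 167, 149, 157, 123, 131, 298, 496, 460, 493, 488, 490, 490, 495, 495]
176 [147, 164, 167, 154, 148, 138, 306, 499, 465, 492, 494, 490, 493, 484, 488, 490, 449, 442, 282, 135, 145, 145, 153, 155, 142, 150, 147, 120, 244, 468, 319, 18, 71, 102, 85, 80, 36, 237]
195 [149, 157, 160, 144, 123, 265, 507, 446, 497, 493, 495, 495, 495, 490, 498, 491, 430, 369, 100, 140, 158, 152, 158, 155, 162, 160, 147, 169, 352, 529, 21, 72, 86, 90, 86, 41, 180, 510]
top v [-137.74919279 -181.89936975] u [569.70966028 571.80369958]
380 [180, 181, 183, 189, 184, 173, 175, 176, 176, 171, 171, 183, 175, 174, 183, 170, 165, 174, 182, 173, 171, 169, 163, 170, 220, 311, 411, 461, 459, 472, 490, 477, 458, 440, 402, 331, 242, 185, 171, 168, 166, 171, 163, 171, 178, 164, 175, 177, 171, 171, 194, 176, 185, 166, 173, 176, 172, 167, 156, 151, 144, 130, 129, 134, 121, 128, 110, 101, 101, 80, 81, 78, 131, 161, 169, 148, 107, 55, 54, 42, 41, 38, 52, 46, 31]
430 [171, 182, 178, 171, 179, 168, 188, 175, 174, 178, 180, 175, 172, 178, 177, 174, 168, 173, 177, 163, 168, 168, 170, 183, 215, 303, 391, 434, 448, 456, 465, 463, 436, 420, 389, 320, 227, 182, 172, 167, 167, 172, 175, 172, 174, 175, 170, 175, 165, 174, 172, 168, 173, 181, 164, 176, 177, 165, 171, 171, 187, 180, 166, 175, 170, 164, 172, 162, 175, 174, 172, 209, 278, 348, 390, 354, 268, 183, 143, 133, 132, 121, 105, 99, 71]
w5 v [-134.66446672 -134.76085761 -177.96781272 -178.10485001] u [555.40509606 600.31975445 559.22665097 606.02646498]
```

{"name": "apply_moves", "arguments": {
  "commands": [
    [1,0,0,0,3],
    [1,0,0,0,5],
    [1,0,0,0,3.05],
    [1,6.35,15,0,0],
    [1,6.35,30,0,0],
    [1,6.35,36,0,0],
    [1,6.35,36,0,0],
    [1,6.35,36,0,0],
    [1,6.35,36,0,0],
    [1,6.35,36,0,0],
    [1,6.35,36,0,0],
    [1,6.35,36,0,0],
    [1,6.35,30,0,0],
    [1,6.35,20,0,0],
    [1,6.35,13.4,0,0],
    [1,0,0,0,0],
    [1,0,0,0,0],
    [1,0,0,0,0]
  ]
}}

```text
time_s: 17.52
eef_pos: [550.1, -195.9, 263.4]
ee_rot: [-0.0, 0.999, -0.034, 0.0]
force: [0.1, -0.2, -5.2]
grip_width: 0.396
grip_force: 40.7
```

Run:
```python
from h import *
s=sense();print({k:s[k] for k in("time_s","joints","eef_pos","ee_rot","force","grip_width")})
t=imaging.capture("top");cv2.imwrite("pics/t6.png",t);w=imaging.capture("wrist");cv2.imwrite("pics/w7.png",w)
sd=imaging.capture("side")
cv2.imwrite("pics/v7.png",np.hstack([cv2.resize(w,(420,315)),cv2.resize(sd[190:370,190:400],(368,315))]))
```

```text
{'time_s': 17.525, 'joints': array([-5.42629922e-01,  4.37886082e-01,  1.29346412e+00,  1.12377280e-04,
        1.41026595e+00,  1.09535451e+00]), 'eef_pos': array([ 550.1199699 , -195.88932617,  263.4450565 ]), 'ee_rot': array([-5.41604133e-05,  9.99435470e-01, -3.35967111e-02,  1.67696032e-05]), 'force': array([ 0.11747731, -0.18066047, -5.17184225]), 'grip_width': 0.3956740574248287}
```

View pics/v7.png

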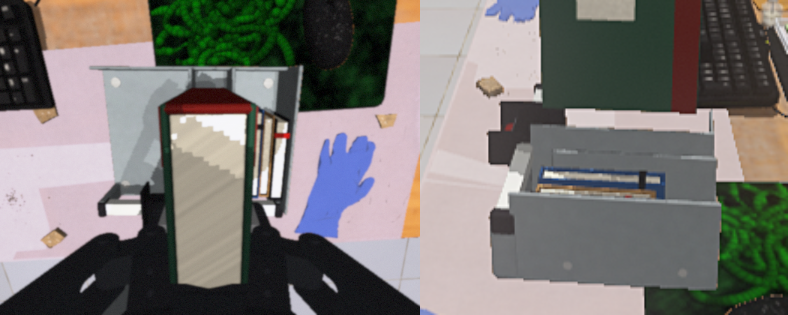

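Run:
```python
from h import *
k=np.array([.9976,-.069,0]);kv=np.array([.069,.9976,0])
w=cv2.imread("pics/w7.png").astype(int).sum(2);c=imaging.calibration("wrist")
for r in(96,102,108):
    print(r,w[r,240:330].tolist())
def pt(u,v,z):return u*k+v*kv+np.array([0,0,z])
for u in(645,): print(proj(c,[pt(u,-136.5,92),pt(u,-180.2,92),pt(u,-158.3,92)]).round(1))
```

```text
96 [536, 543, 536, 534, 543, 539, 536, 537, 542, 532, 501, 474, 486, 479, 429, 340, 227, 154, 156, 199, 275, 307, 343, 374, 450, 512, 526, 514, 481, 441, 459, 507, 524, 529, 537, 537, 541, 548, 549, 552, 553, 553, 556, 545, 558, 558, 552, 556, 558, 547, 545, 555, 543, 551, 556, 551, 544, 530, 493, 477, 468, 418, 337, 238, 158, 157, 147, 164, 225, 340, 437, 476, 466, 460, 486, 534, 553, 550, 567, 553, 557, 561, 550, 556, 553, 553, 560, 553, 546, 543]
102 [531, 540, 543, 540, 545, 538, 548, 544, 535, 530, 481, 416, 401, 417, 377, 319, 230, 163, 167, 187, 254, 312, 346, 361, 390, 368, 364, 347, 343, 346, 349, 346, 340, 342, 338, 343, 340, 345, 359, 380, 433, 488, 528, 547, 562, 555, 561, 558, 554, 549, 546, 543, 533, 542, 550, 549, 533, 510, 482, 457, 438, 385, 297, 214, 173, 157, 162, 172, 234, 351, 443, 477, 468, 451, 481, 530, 558, 552, 556, 558, 557, 559, 562, 563, 571, 567, 562, 566, 569, 563]
108 [536, 537, 541, 534, 546, 544, 531, 520, 494, 484, 464, 434, 405, 375, 326, 259, 191, 170, 154, 175, 243, 296, 312, 321, 301, 291, 298, 289, 292, 292, 282, 287, 285, 284, 286, 286, 284, 286, 280, 298, 312, 317, 319, 339, 345, 346, 349, 352, 343, 348, 345, 343, 352, 350, 343, 341, 343, 320, 290, 267, 261, 244, 202, 162, 143, 144, 151, 155, 192, 282, 389, 454, 471, 472, 501, 543, 558, 568, 561, 568, 560, 564, 565, 572, 574, 574, 573, 574, 571, 573]
[[251.2  95.2]
 [305.6  95.3]
 [278.3  95.3]]
```

Run:
```python
from h import *
k=np.array([.9976,-.069,0]);kv=np.array([.069,.9976,0])
w=cv2.imread("pics/w7.png");c=imaging.calibration("wrist");e=sense()["eef_pos"]
u0,v0=e@k,e@kv;print(u0,v0)
def pt(u,v,z):return u*k+v*kv+np.array([0,0,z])
print(proj(c,[pt(u0+70,v0+17,130),pt(u0+70,v0-17,130),pt(u0+70,v0+17,295),pt(u0+70,v0-17,295)]).round(1))
m=red(w)|0
h=cv2.cvtColor(w,cv2.COLOR_BGR2HSV);m=(((h[...,0]<10)|(h[...,0]>170))&(h[...,1]>110)&(h[...,2]>30)).astype(np.uint8)
for r in range(112,150,4):
    x=np.where(m[r,200:345])[0]+200
    if len(x):print(r,x.min(),x.max(),(x.min()+x.max())/2)
```

```text
562.341991522242 -157.85835613646356
[[253.7 112.7]
 [301.6 112.8]
 [208.9 128.8]
 [344.  129.1]]
120 251 304 277.5
124 245 309 277.0
128 238 317 277.5
132 231 324 277.5
136 223 332 277.5
140 221 333 277.0
144 212 344 278.0
148 212 344 278.0
```

Run:
```python
from h import *
w=cv2.imread("pics/w7.png")
cv2.imwrite("pics/v8.png",cv2.resize(w[70:150,210:350],None,fx=5.5,fy=5.5,interpolation=2))
```

```text
(no output)
```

View pics/v8.png

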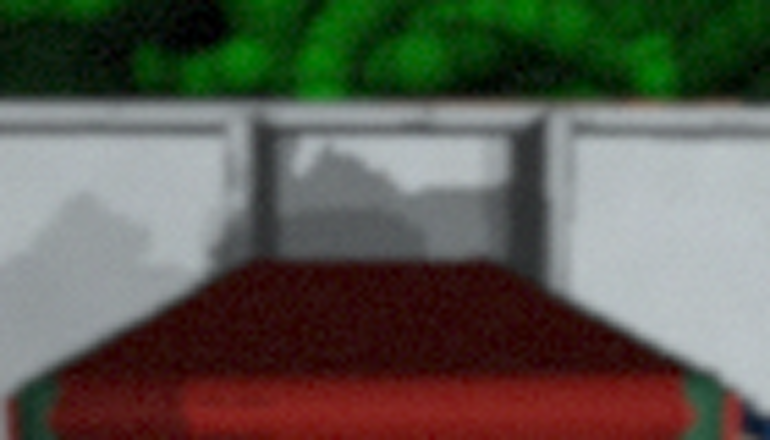

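The crop shows the bay's inner top edges at cols 255.5 and 309.5, centre 282.5. The ledger's bottom is centred at 278.6. The bay middle therefore lies about 3 mm further to −y, so I shift 2.7 mm and descend slowly.

{"name": "apply_moves", "arguments": {
  "commands": [
    [1,0,2.7,0,0],
    [1,0,0,10,0],
    [1,0,0,10,0],
    [1,0,0,8,0],
    [1,0,0,4,0],
    [1,0,0,4,0],
    [1,0,0,4,0],
    [1,0,0,4,0],
    [1,0,0,0,0]
  ]
}}

```text
time_s: 18.8
eef_pos: [549.8, -199.3, 219.0]
ee_rot: [-0.0, 0.999, -0.034, -0.0]
force: [-0.6, 0.1, -6.1]
grip_width: 0.393
grip_force: 40.6
```

{"name": "apply_moves", "arguments": {
  "commands": [
    [1,0,0,4,0],
    [1,0,0,6,0],
    [1,0,0,6,0],
    [1,0,0,6,0],
    [1,0,0,6,0],
    [1,0,0,6,0],
    [1,0,0,6,0],
    [1,0,0,6,0],
    [1,0,0,6,0],
    [1,0,0,6,0],
    [1,0,0,4,0],
    [1,0,0,3,0],
    [1,0,0,0,0]
  ]
}}

```text
time_s: 20.42
eef_pos: [549.9, -199.4, 154.2]
ee_rot: [-0.0, 0.999, -0.034, -0.0]
force: [-0.1, 1.2, -4.5]
grip_width: 0.39
grip_force: 40.6
```

{"name": "apply_moves", "arguments": {
  "commands": [
    [1,0,0,3,0],
    [1,0,0,3,0],
    [1,0,0,3,0],
    [1,0,0,2,0],
    [1,0,0,1,0],
    [1,0,0,1,0],
    [1,0,0,1,0],
    [1,0,0,0,0]
  ]
}}

```text
time_s: 21.42
eef_pos: [549.9, -199.4, 140.2]
ee_rot: [-0.0, 0.999, -0.034, -0.0]
force: [0.1, -0.1, -4.8]
grip_width: 0.391
grip_force: 40.6
```

{"name": "apply_moves", "arguments": {
  "commands": [
    [1,0,0,0.7,0],
    [1,0,0,0,0]
  ]
}}

```text
time_s: 21.68
eef_pos: [549.9, -199.4, 139.6]
ee_rot: [-0.0, 0.999, -0.034, -0.0]
force: [0.5, -0.2, -4.9]
grip_width: 0.392
grip_force: 40.6
```

{"name": "apply_moves", "arguments": {
  "commands": [
    [1,0,0,0.7,0],
    [1,0,0,0,0]
  ]
}}

```text
time_s: 21.92
eef_pos: [550.0, -199.4, 139.1]
ee_rot: [0.0, 0.999, -0.034, 0.0]
force: [-1.9, 0.5, -3.9]
grip_width: 0.395
grip_force: 40.8
```

{"name": "apply_moves", "arguments": {
  "commands": [
    [1,0,0,0.5,0],
    [1,0,0,0,0]
  ]
}}

```text
time_s: 22.18
eef_pos: [550.0, -199.4, 139.0]
ee_rot: [0.0, 0.999, -0.034, 0.0]
force: [-4.0, 1.6, 4.1]
grip_width: 0.397
grip_force: 41.5
```

{"name": "apply_moves", "arguments": {
  "commands": [
    [0.1,0,0,0,0],
    [0,0,0,0,0],
    [-0.3,0,0,0,0],
    [-0.6,0,0,0,0],
    [-1,0,0,0,0],
    [-1,0,0,0,0],
    [-1,0,0,-15,0],
    [-1,0,0,-40,0],
    [-1,0,0,-50,0],
    [-1,0,0,-50,0],
    [-1,0,0,0,0],
    [-1,0,0,0,0]
  ]
}}

```text
time_s: 23.68
eef_pos: [549.7, -199.2, 293.3]
ee_rot: [-0.0, 0.999, -0.034, -0.0]
force: [-0.3, 0.0, 0.0]
grip_width: 0.998
grip_force: 0.0
```

Run:
```python
from h import *
k=np.array([.9976,-.069,0]);kv=np.array([.069,.9976,0])
s=sense();print(s["time_s"],s["eef_pos"],s["force"],s["grip_width"])
c=imaging.calibration("wrist");w=imaging.capture("wrist");cv2.imwrite("pics/w9.png",w)
t=imaging.capture("top");cv2.imwrite("pics/t9.png",t);print(ls(red(t),4))
h=cv2.cvtColor(w,cv2.COLOR_BGR2HSV);m=(((h[...,0]<10)|(h[...,0]>170))&(h[...,1]>110)&(h[...,2]>30)).astype(np.uint8)
for q,ce in ls(m,80): print(q,ce,(plane(c,[(q[0],q[1]+q[3]),(q[0]+q[2],q[1]+q[3])],170)@np.c_[k,kv]).round(1).tolist())
sd=imaging.capture("side");cv2.imwrite("pics/s9.png",sd)
h=cv2.cvtColor(sd,cv2.COLOR_BGR2HSV);m=((h[...,0]>60)&(h[...,0]<95)&(h[...,1]>80)&(h[...,2]<110)).astype(np.uint8)
cs,_=cv2.findContours(m[100:260,220:380].copy(),0,2);b=max(cs,key=cv2.contourArea);print(cv2.minAreaRect(b),cv2.contourArea(b))
```

```text
23.675 [ 549.69644172 -199.23547276  293.28444655] [-0.28796764  0.00836119  0.01766814] 0.9975945719281617
[([138, 197, 14, 11, 57], [144.4, 202.3]), ([111, 214, 17, 14, 72], [119.1, 220.8]), ([345, 233, 7, 4, 25], [347.8, 234.7])]
[255, 113, 44, 9, 328] [277.3, 117.0] [[626.2, -145.3], [626.2, -175.5]]
[354, 170, 21, 9, 129] [363.9, 173.8] [[586.4, -215.9], [586.5, -231.0]]
((111.0, 159.0), (0.0, 0.0), 0.0) 0.0
```

The ledger stands upright where it was released: its top is centred at v −160.4 and the TCP released it at −160.8. The button and slide have not moved, and the gripper is clear with zero force.

```bash
python3 -c "
from rig import ctrl
print(ctrl.finish_job())"
```

```text
the job is handed in; nothing more can be done
None
```

I handed the job in after about 24 s of robot time: the sliding end clicked into the next hole (slide about 23 mm, button out), and the ledger is upright on the floor of the widened bay with the gripper clear; no verdict came back from the judge.

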